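# Push the instrument case into its parking guide

### The arm

A 6-joint arm with a two-finger parallel gripper is mounted at the origin on a cart in front of the work surface, level with it; the furniture and walls round the work are solid. World frame = base frame: x ahead of the robot, y to its left, z up, the work surface at z = 0. Lengths are in m, angles in degrees, forces in N, time in s.
With the tool pointing down it reaches from about 0.25 to 0.725 m from the base axis. Payload 9.7 kg.
Tool frame: the origin (TCP) lies midway between the tips of the shut fingers; the grasp point (between the pads) lies bot.hold_point_z behind it (bot.hold_point_z is the distance from the TCP to the grasp point, in m); z points along the fingers, y is the line along which they close (so a half turn about z gives the same grasp; the last joint's range is limited). The gripper opens to 85 mm and grips with 20 to 120 N. Pads are 22 mm wide; open, the fingers measure 114 mm over their backs; the gripper's body (76 mm by 85 mm) begins 54 mm behind the grasp point. The pads swing forward as they close: fully open they stand 13 mm farther back than shut.
Start: joints at [68.182, 4.979, 10.078, 95.1, 0, 90], TCP at [0.204, 0.511, 0.231] pointing down, gripper open.
Joint ranges: [-179.16, 179.16], [-48.56, 103.87], [-65.8, 70.77], [-126.05, 130.52], [-82.76, 87.17], [-180, 180]. Speed limits (degrees/s): [127.2, 127.2, 147.25, 180, 180, 180].

### API

Orientations are given as [roll, pitch, yaw] about the fixed x, y, z axes, in that order (R = Rz(yaw) Ry(pitch) Rx(roll)).
In Python, from workcell import bot, camera, camera_model, ticket gives the robot as it stands.
- The arm moves only by the tool send_rows, never from a script. Its argument "targets" is text: rows parted by semicolons, each of 5 numbers parted by spaces: the shift along the tool's x, y, z in mm, then the turn about the tool's z in degrees, then the closure in counts, from 0 (fully open) to 255 (shut). A call has 1 to 20 rows; each row is the pose to reach, as a shift and turn from the pose commanded when the call began, along the tool's axes at that moment; what a row does not reach only later rows make up. A row lasts 1/8 s, in which the tool goes at most 62.5 mm and 10.7 degrees, less where a joint would pass 70% of its speed; a pose out of reach is approached as far as the arm can. A call with a gripper value outside its range is refused whole. The fingers move at their own pace and stop on an object; "newtons" is the grip in N (left out, the last holds). Time passes only in rows, so rows that repeat a pose let the fingers close. It gives the time, the measured TCP pose, the force, the opening and the grip force at its end, in the units of the state.
- bot.get_obs(): the state, without advancing time (a new reading comes with each control period).
- camera(name): name is "side" or "top" or "wrist"; returns the picture (420x560x3 uint8, blue, green, red); there is no depth.
- camera_model(name): a dict with "K" (3x3 intrinsics, pixels), "pose" (4x4, takes a point from camera to world coordinates); the wrist camera has in their place "T_tool_cam" (4x4, takes a point from camera to tool coordinates, whose origin is the TCP and whose axes are the flange's). Camera axes: x right, y down, z forward; pixel columns grow to the right and rows downward; lengths in m; the calibration is good to about 2 mm. A picture is of the moment at which its call begins: read the wrist's pose just before it. camera_model takes no time and is no camera call.
- ticket.job_done(): hands the job in; it is judged then, once.
The state is a dict: "time": time; "q": joint angles; "qd": joint speeds; "joint_efforts": joint torques, N m; "ee_pos": TCP position; "tcp_rot": TCP orientation; "wrist_force": force on the tool from outside, world axes, zero at the start; "torque": the same for the moment, N m; "opening": finger opening in m; "grasp_force": force on a finger pad.
Only numpy, scipy, OpenCV 4.12 (cv2) and the standard library are available. Lean on these libraries where they do the work, as an engineer would, in place of code of your own. Each camera call takes 0.05 s, during which the arm holds its last target. There are 200 camera calls.

### The job

With your fingertips, push the closed stainless instrument case lengthwise into the lane between the two steel rails until its leading end rests gently against the rubber bumper, barely pressing it in, and leave it there. Square the case up as needed on the way: neither the case nor the fingers may touch either rail. Only push: do not lift the case or take hold of it or its handle, and leave the bottle, the vial and the jar beside the rails where they are.

Things in the scene. Friction and masses are not known exactly. Their poses are not given: they have to be found in the camera images.
- case: Closed stainless instrument case on the worktop before the guide's open end (30 to 60 mm gap), a little askew and off-line. 206 mm long (x, -103 to +103), 81 wide (y, -39 to +42), 36 high, flat upright ends and sides; the lid's rim, 26 to 36 mm up, stands out most. Black bar handle on top (62 mm along x, to 57 mm up). About 0.4 kg, slides on the worktop. Origin: middle of the underside, z up.
- guide: Guide fixed to the worktop: two parallel low steel rails, cross bar at the far end, no floor. Origin: on the worktop, mid-way between the rail ends at the open mouth; x along the lane to the bumper, y to the left, z up. Lane 107 mm wide (y -53.5 to +53.5). Bumper face at rest at x = 225 mm: the parked case has its origin at about x = 122 mm, its rear end 19 mm inside the mouth.
- rail_left: Rail on the lane's +y side: 262 mm long, 8 mm thick, 24 mm high, plain steel, with a rounded nose at the mouth and three thin feet (to 21 mm outside, 3 mm high). Its frame is the guide's frame (same origin and axes).
- rail_right: Same rail on the lane's -y side (from y = -53.5 to -61.5 mm). Its frame is the guide's frame.
- bumper (a joint): Travel of the rubber-faced sprung bumper (76 mm wide, from 4 to 38 mm above the worktop) at the far end of the lane, in m: 0 at rest, growing as it is pressed in, at most 0.015. Its spring is about 400 N/m without preload.
- brown_bottle: Brown medicine bottle with a white cap, 45 mm across, 129 mm high, standing outside the right rail. Origin under its centre. Bystander.
- vial: Small clear vial with a grey cap, 29 mm across, 74 mm high, standing outside the left rail. Origin under its centre. Bystander.
- jar: Small blue jar, 36 mm across, 53 mm high, standing outside the left rail. Origin under its centre. Bystander.

How it is judged (in metres and radians):
On the way:
1. the leading end of the case has entered the lane (x of case in the frame of guide between -0.09 and 0.08 m and y of case in the frame of guide between -0.014 and 0.014 m), for 0.1 s.
At the end, for the whole second after the job is handed in: The case lies flat and still in the lane, clear of both rails, lengthwise along it (within 0.12 rad and 14 mm of the midline), its leading end at the bumper (gap under 6 mm) with the bumper pressed in less than 10 mm (x of case in the frame of guide between 0.116 and 0.133 m and y of case in the frame of guide between -0.014 and 0.014 m and angle between the x axis of case and the x axis of guide, either way round below 0.12 rad and height (world z) of case below 0.005 m and angle between case's own z axis and vertical below 0.05 rad and linear speed of case below 0.01 m/s and value of joint bumper below 0.01 m); the robot touches nothing.
It fails at once if something touches a rail (contact force between any of rail_left, rail_right and anything else above 0.3 N).
It fails at once if the case is lifted or tipped (height (world z) of case above 0.008 m or angle between case's own z axis and vertical above 0.12 rad).
It fails at once if the fingers take hold of the case or its handle (grasp point over the handle, or within the case's outline and low) ((x of the grasp point in the frame of case between -0.045 and 0.045 m and y of the grasp point in the frame of case between -0.02 and 0.02 m and z of the grasp point in the frame of case below 0.075 m) or (x of the grasp point in the frame of case between -0.095 and 0.095 m and y of the grasp point in the frame of case between -0.03 and 0.03 m and z of the grasp point in the frame of case below 0.045 m)).
It fails at once if the bumper is rammed (pressed in more than 12 mm) (value of joint bumper above 0.012 m).
It fails at once if a bottle, vial or jar beside the rails is moved or tipped (distance of any of brown_bottle, vial, jar from where it was at the start of the episode above 0.015 m or angle between any of brown_bottle, vial, jar's own z axis and vertical above 0.2 rad).
It also fails if it takes over 61 s, if anything falls off the work surface, if the arm or the gripper's body presses on something with over 40 N, if the wrist force passes 120 N, or if a joint passes its speed limit or range.

## Working session

There is one attempt and no reset: what is moved stays moved. The work goes in short steps, Python scripts to look and compute and a tool call to move; the robot and the scene stay as the last step left them, time stands still between calls to the robot, and variables do not carry over. Pictures are saved under pics/ and viewed, at most 10 in all, crops included, and the job is handed in when it is done.

Besides the shell and the picture viewer there is one more tool, called after "Emit:" as name(argument=value, ...) on one line, values as JSON. send_rows: Moves the arm, as the interface text tells. Its arguments: {"type":"object","properties":{"targets":{"type":"string"},"newtons":{"type":"number"}},"required":["targets"]}

```bash
mkdir -p pics
python3 - <<'E'
from workcell import bot,camera,camera_model
import cv2
print(bot.get_obs(), bot.hold_point_z)
for n in("top","side"):
    cv2.imwrite(f"pics/{n}0.png",camera(n)); m=camera_model(n); print(n,m["K"],m["pose"])
print(camera_model("wrist"))
E
```

```text
{'time': 0.0, 'q': array([6.81826719e+01, 5.01195719e+00, 1.00338263e+01, 9.51006189e+01,
       5.08294085e-04, 9.00000182e+01]), 'qd': array([-0.05874259, -0.04320133, -0.06630489,  0.02846712,  0.03584886,
       -0.01657024]), 'joint_efforts': array([-9.34901109e-04, -5.20388210e+01,  4.64804220e+01,  1.62049709e-02,
       -6.72102647e-05, -1.05508511e-05]), 'ee_pos': array([0.20431516, 0.51038343, 0.23056924]), 'tcp_rot': array([-1.79921250e+02, -5.08268572e-04,  1.58182653e+02]), 'wrist_force': array([0.11966729, 0.55593821, 0.42100151]), 'torque': array([-0.01872666, -0.02444216,  0.00445429]), 'grasp_force': 0.0, 'opening': 0.08540223334657758} 0.0187
top [[461.4670528    0.         279.23207136]
 [  0.         461.4670528  204.48042042]
 [  0.           0.           1.        ]] [[-0.01379422 -0.98721383  0.15880358  0.3964474 ]
 [-0.99983493  0.01549646  0.0094858   0.07445767]
 [-0.0118254  -0.15864652 -0.98726463  0.94468944]
 [ 0.          0.          0.          1.        ]]
side [[455.34308228   0.         271.75164443]
 [  0.         455.34308228 215.95087195]
 [  0.           0.           1.        ]] [[ 0.91717227 -0.20562426  0.34134102  0.21399378]
 [-0.39817983 -0.50673942  0.76463585 -0.62887028]
 [ 0.01574327 -0.83721791 -0.54664277  0.54034078]
 [ 0.          0.          0.          1.        ]]
{'K': array([[307.56167144,   0.        , 276.87535348],
       [  0.        , 307.56167144, 211.06530891],
       [  0.        ,   0.        ,   1.        ]]), 'T_tool_cam': array([[-9.44315310e-04, -9.59868111e-01, -2.80450207e-01,
         7.23304742e-02],
       [ 9.99999528e-01, -8.41735339e-04, -4.86218057e-04,
         1.13211286e-04],
       [ 2.30640358e-04, -2.80450533e-01,  9.59868452e-01,
        -1.41859648e-01],
       [ 0.00000000e+00,  0.00000000e+00,  0.00000000e+00,
         1.00000000e+00]])}
```

View pics/top0.png

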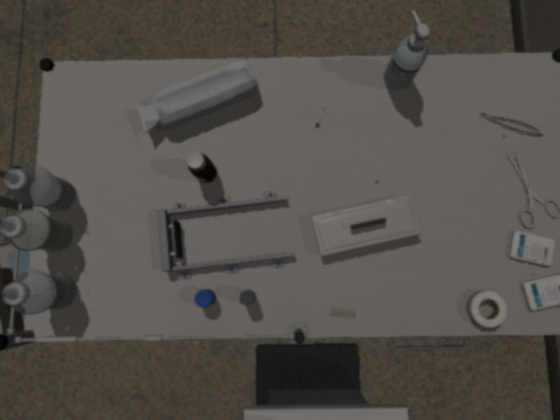

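View pics/side0.png

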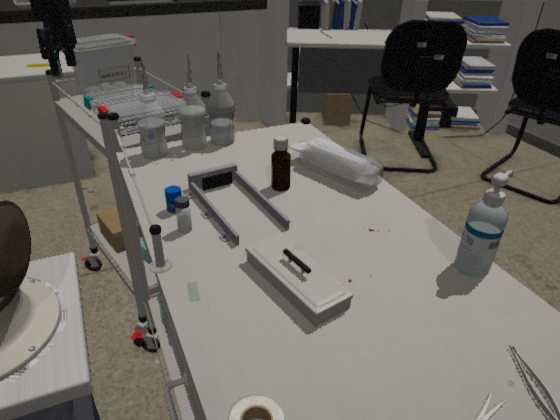

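Top view: case centred near px (367,225), slightly askew; lane mouth at about cols 288–294, rail rows ~200 and ~258, running left to the bumper at col ~175. Next, an enlarged, sharpened crop.

Run:
```python
import cv2,numpy as np
a=cv2.imread("pics/top0.png")
def e(c,f):
    c=cv2.resize(c,None,fx=f,fy=f,interpolation=cv2.INTER_CUBIC); return cv2.convertScaleAbs(c,alpha=1.8)
x=e(a[180:280,300:432],6)
y=e(a[180:290,150:302],5)
cv2.imwrite("pics/case0.png",x); cv2.imwrite("pics/guide0.png",y)
```

```text
(no output)
```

View pics/case0.png

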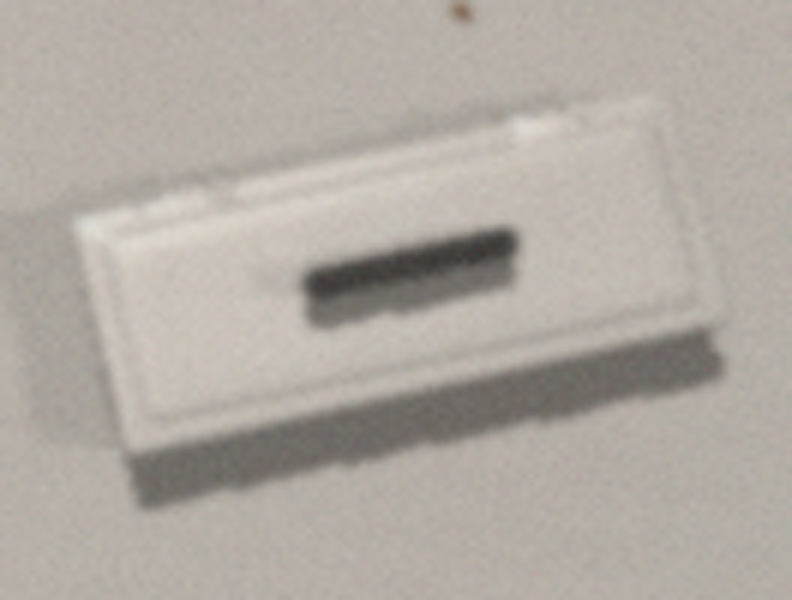

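View pics/guide0.png

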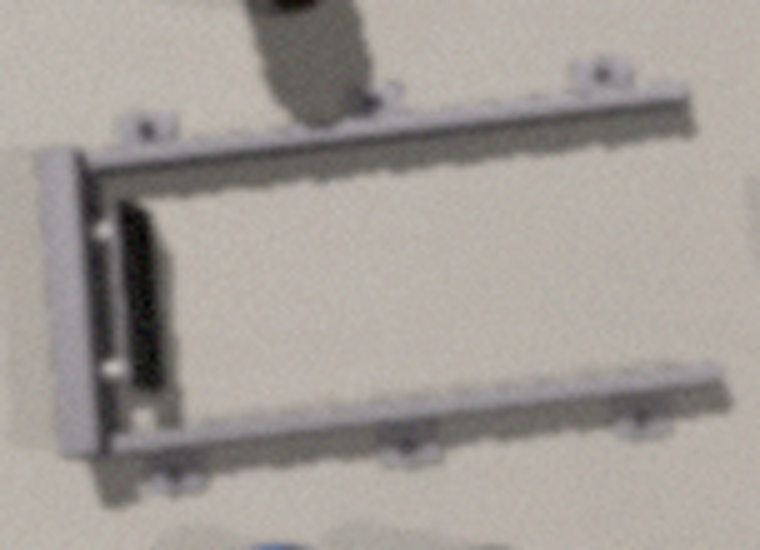

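Case crop: rim corners at crop px (78,218), (662,97), (722,325), (133,452). Guide crop: the upper rail's top runs (85,162) to (690,95), the lower one's (105,447) to (722,378), with the bumper's black face at about cols 145–165.

```bash
cat > h.py <<'E'
import numpy as np,cv2
from workcell import bot,camera,camera_model
M=camera_model("top")
def bp(px,z):
    px=np.atleast_2d(np.array(px,float)); d=np.c_[px,np.ones(len(px))]@np.linalg.inv(M["K"]).T@M["pose"][:3,:3].T
    o=M["pose"][:3,3]; return (o+d*((z-o[2])/d[:,2])[:,None])[:,:2]
def proj(P):
    T=np.linalg.inv(M["pose"]); r,_=cv2.Rodrigues(T[:3,:3]); return cv2.projectPoints(np.array(P,float),r,T[:3,3],M["K"],None)[0][:,0]
E
python3 - <<'E'
from h import *
a=np.array
f=lambda p,s,o:(a(p)+.5)/s-.5+a(o)
g=lambda u:np.degrees(np.arctan2(u[1],u[0]))
c=bp(f([(78,218),(662,97),(722,325),(133,452)],6,(300,180)),.036)
print("case",c.round(4),"len",np.linalg.norm(c[0]-c[1]),np.linalg.norm(c[3]-c[2]),"wid",np.linalg.norm(c[0]-c[3]),np.linalg.norm(c[1]-c[2]))
print("ctr",c.mean(0),"dir",g(c[0]-c[1]),g(c[3]-c[2]), "perp",g(c[0]-c[3])-0,g(c[1]-c[2]))
h=bp(f([(312,282),(512,242)],6,(300,180)),.055);print("handle",h.mean(0),g(h[0]-h[1]),np.linalg.norm(h[0]-h[1]))
r=bp(f([(85,162),(690,95),(105,447),(722,378)],5,(150,180)),.024)
print("rail",r,g(r[0]-r[1]),g(r[2]-r[3]),"sep mouth",np.linalg.norm(r[1]-r[3]),"perp",g(r[1]-r[3]))
b=bp(f([(146,205),(165,390)],5,(150,180)),.038);print("bump",b)
O=(r[1]+r[3])/2;print("mouth",O)
E
```

```text
case [[ 0.5186  0.0173]
 [ 0.5562 -0.1776]
 [ 0.48   -0.1928]
 [ 0.4413  0.0013]] len 0.19850134728045685 0.19789689842520677 wid 0.07892545095238573 0.07769095520787594
ctr [ 0.49899546 -0.08793313] dir 100.90912963142397 101.26484323997634 perp 11.686345802709337 11.250089864984405
handle [ 0.5000605  -0.08881338] 100.46734682721093 0.06604761367621122
rail [[0.53272175 0.31118896]
 [0.55633326 0.0661968 ]
 [0.41842008 0.30038082]
 [0.44211916 0.05539693]] 95.5049692907683 95.52544485259486 sep mouth 0.11472357221923174 perp 5.401719116428161
bump [[0.51302684 0.28288101]
 [0.43988469 0.2738985 ]]
mouth [0.49922621 0.06079687]
```

Guide mouth is at about (0.499, 0.061), lane heading 95.5°. In the guide frame the case is at x −149, y +14 mm, yaw +5.5°. I'll push its robot-side flank flat with the two open fingers to square and centre it, then push from the rear.

```bash
cat >> h.py <<'E'
from scipy.spatial.transform import Rotation as Ro
O=np.array([.4992,.0608]); TH=95.5
u=np.array([np.cos(np.radians(TH)),np.sin(np.radians(TH))]); v=np.array([-u[1],u[0]])
def tg(p): d=np.asarray(p)[...,:2]-O; return np.stack([d@u,d@v],-1)
def fg(x,y): return O+x*u+y*v
def plan(x,y,z,yaw):
    s=bot.get_obs(); R=Ro.from_euler('xyz',s["tcp_rot"],degrees=True)
    d=R.inv().apply(np.r_[fg(x,y),z]-s["ee_pos"])*1e3
    t=-((yaw-s["tcp_rot"][2]+180)%360-180); print("t",s["time"],"now guide",tg(s["ee_pos"])*1e3,"z",s["ee_pos"][2],"yaw",s["tcp_rot"][2],"-> shift",d.round(1),"turn",round(t,1),"q6",s["q"][5], "open",s["opening"])
E
python3 -c "
from h import *
plan(-.149,.1,.1,185.5);plan(-.149,.1,.1,5.5)"
```

```text
t 0.1 now guide [475.80380412 250.41437951] z 0.23065771677100713 yaw 158.18190967344378 -> shift [-420.4 -485.9  131.2] turn -27.3 q6 90.00020276065298 open 0.08531907667141068
t 0.1 now guide [475.80380412 250.41437951] z 0.23065771677100713 yaw 158.18190967344378 -> shift [-420.4 -485.9  131.2] turn 152.7 q6 90.00020276065298 open 0.08531907667141068
```

Emit:
send_rows(targets="-40 -46 0 -3 0;-80 -92 0 -6 0;-120 -139 0 -9 0;-160 -185 0 -12 0;-200 -231 0 -15 0;-240 -277 0 -18 0;-280 -324 0 -21 0;-320 -370 0 -24 0;-360 -416 0 -26 0;-400 -462 0 -27.3 0;-420.4 -485.9 0 -27.3 0;-420.4 -485.9 0 -27.3 0;-420.4 -485.9 0 -27.3 0;-420.4 -485.9 40 -27.3 0;-420.4 -485.9 90 -27.3 0;-420.4 -485.9 131 -27.3 0")

```text
time: 2.1
ee_pos: [0.4136, -0.0954, 0.0987]
tcp_rot: [180.0, -0.0, -174.4]
wrist_force: [1.0, -0.5, -0.6]
opening: 0.0853
grasp_force: 0.0
```

```bash
python3 -c "
from h import *
plan(-.149,.1,.004,185.5);plan(-.149,.051,.004,185.5)"
```

```text
t 2.1 now guide [-147.26847716  100.16378682] z 0.09872689036999653 yaw -174.40092084658266 -> shift [-0.2 -1.7 94.7] turn 0.1 q6 -18.59193190460359 open 0.08528255953685128
t 2.1 now guide [-147.26847716  100.16378682] z 0.09872689036999653 yaw -174.40092084658266 -> shift [-49.2  -1.8  94.7] turn 0.1 q6 -18.59193190460359 open 0.08528255953685128
```

Emit:
send_rows(targets="0 -2 45 0 0;0 -2 90 0 0;0 -2 94 0 0;0 -2 94 0 0;-6 -2 94 0 0;-11 -2 94 0 0;-16 -2 94 0 0;-20 -2 94 0 0;-24 -2 94 0 0;-28 -2 94 0 0;-31 -2 94 0 0;-34 -2 94 0 0;-37 -2 94 0 0;-40 -2 94 0 0;-43 -2 94 0 0;-43 -2 94 0 0")

```text
time: 4.1
ee_pos: [0.4575, -0.0947, 0.0063]
tcp_rot: [-180.0, 0.0, -174.5]
wrist_force: [-0.7, 0.4, -0.3]
opening: 0.0851
grasp_force: 0.2
```

Run:
```python
from h import *
plan(-.149,.051,.004,185.5)
a=camera("top"); c=cv2.convertScaleAbs(cv2.resize(a[180:300,280:440],None,fx=5,fy=5,interpolation=cv2.INTER_CUBIC),alpha=1.8)
cv2.imwrite("pics/c1.png",c)
```

```text
t 4.1 now guide [-150.76948175   56.37082274] z 0.006286607043905778 yaw -174.51969949938893 -> shift [-5.4  1.8  2.3] turn -0.0 q6 -17.16851523634308 open 0.08511900651990259
```

View pics/c1.png

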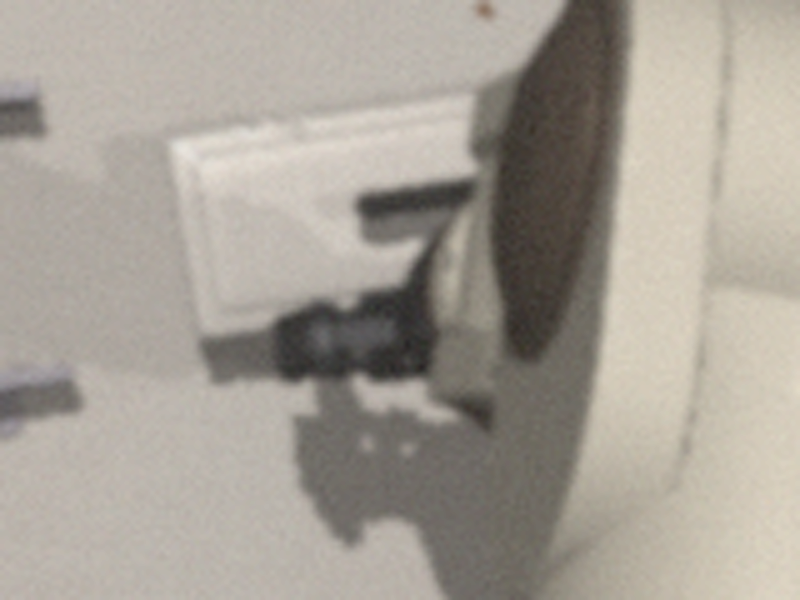

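The case's leading end is visible, with corners at crop px (172,143) and (205,338) and its far edge running to (472,94). The fingers are at the near flank.

Run:
```python
from h import *
c=tg(bp((np.array([(172,143),(205,338),(472,94)])+.5)/5-.5+[280,180],.036))*1e3
print(c, np.degrees(np.arctan2(*(c[0]-c[2])[::-1])),np.degrees(np.arctan2(*(c[0]-c[1])[::-1])))
```

```text
[[ -49.82145115  -30.19292755]
 [ -53.28238727   48.12701688]
 [-171.01000383  -36.50139224]] 2.9798396696130043 -87.46976185916617
```

Emit:
send_rows(targets="-2 0 0 0 0;-4 0 0 0 0;-6 0 0 0 0;-8 0 0 0 0;-8 0 0 0 0;4 0 0 0 0;20 0 0 0 0;40 0 -30 0 0;40 40 -90 10 0;40 95 -90 20 0;40 150 -90 30 0;40 190 -90 40 0;40 190 -90 40 0")

```text
time: 5.78
ee_pos: [0.3985, 0.0927, 0.0965]
tcp_rot: [179.9, 0.0, 145.5]
wrist_force: [-0.2, -0.5, 0.3]
opening: 0.0854
grasp_force: 0.0
```

Run:
```python
from h import *
plan(-.29,.0,.1,95.5)
a=camera("top"); c=cv2.convertScaleAbs(cv2.resize(a[180:300,280:440],None,fx=5,fy=5,interpolation=cv2.INTER_CUBIC),alpha=1.8)
cv2.imwrite("pics/c2.png",c)
```

```text
t 5.775 now guide [41.35488888 97.1795257 ] z 0.09647759922847135 yaw 145.4597163997238 -> shift [-287.6 -191.2   -3.5] turn 50.0 q6 47.620658116213406 open 0.08539602918163965
```

View pics/c2.png

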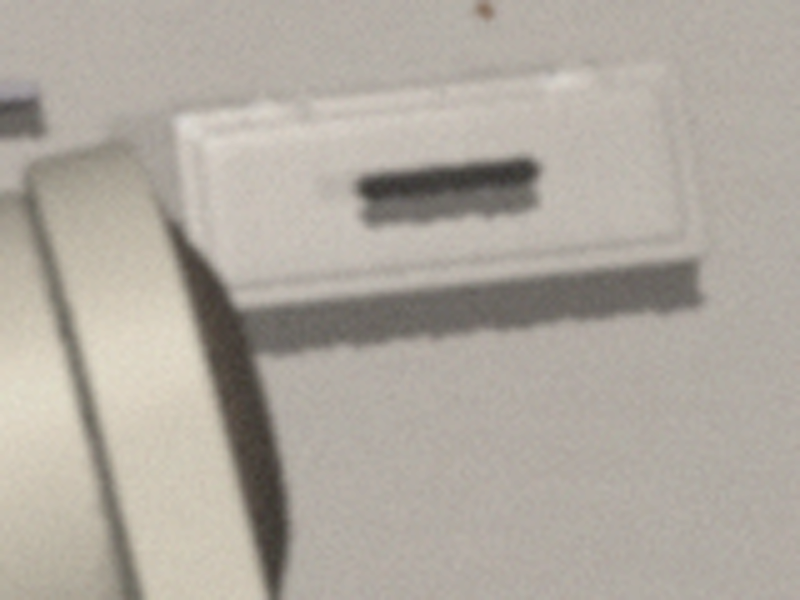

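I went toward the mouth rather than the rear, but at a safe height (96 mm). The case is visible: far edge (177,118)–(672,65), near-rear corner (702,252), handle (362,188)–(537,171).

Run:
```python
from h import *
f=lambda p:(np.array(p,float)+.5)/5-.5+[280,180]
c=tg(bp(f([(177,118),(672,65),(702,252),(240,300)]),.036))*1e3
g=lambda d:np.degrees(np.arctan2(d[1],d[0]))
print(c,g(c[0]-c[1]),g(c[3]-c[2]),g(c[1]-c[2]))
h=tg(bp(f([(365,187),(535,172)]),.055))*1e3;print(h.mean(0),g(h[0]-h[1]))
```

```text
[[ -53.02539662  -39.9796634 ]
 [-251.82094827  -39.24779211]
 [-251.87788277   36.15761999]
 [ -68.80697054   34.83247691]] -0.21093503656282464 -0.4147233358635427 -89.95673909982528
[-153.70185893   -1.21754541] -1.2972008718008186
```

Emit:
send_rows(targets="0 0 -30 0 0;-35 -23 -50 5 135;-70 -46 -50 10 135;-105 -69 -50 15 135;-140 -92 -50 20 135;-175 -115 -50 28 135;-210 -138 -50 36 135;-245 -161 -50 44 135;-275 -182 -50 50 135;-291.5 -190.5 -50 50 135;-291.5 -190.5 -50 50 135;-291.5 -190.5 -50 50 135;-291.5 -190.5 0 50 135")

```text
time: 7.45
ee_pos: [0.5333, -0.2318, 0.0998]
tcp_rot: [179.6, 0.2, 95.5]
wrist_force: [0.9, 0.7, -0.8]
opening: 0.0402
grasp_force: 0.0
```

```bash
python3 -c "
from h import *
plan(-.295,-.0015,.008,95.5)"
```

```text
t 7.45 now guide [-294.49349092   -5.85116645] z 0.0997887309037291 yaw 95.5425597454766 -> shift [-0.2 -5.  91.8] turn 0.0 q6 60.962683188275996 open 0.040220744768445456
```

Emit:
send_rows(targets="0 -4 45 0 135;0 -4 80 0 135;0 -4 91 0 135;0 -4 91 0 135;10 -4 91 0 135;18 -4 91 0 135;23 -4 91 0 135;28 -4 91 0 135;33 -4 91 0 135;38 -4 91 0 135;44 -4 91 0 135;50 -4 91 0 135;56 -4 91 0 135;62 -4 91 0 135;68 -4 91 0 135;74 -4 91 0 135;79 -4 91 0 135;83 -4 91 0 135;86 -4 91 0 135;86 -4 91 0 135")

```text
time: 9.95
ee_pos: [0.5194, -0.1462, 0.0056]
tcp_rot: [180.0, 0.0, 95.5]
wrist_force: [0.4, -3.5, 1.6]
opening: 0.0396
grasp_force: 1.6
```

Run:
```python
from h import *
plan(.008,-.0015,.008,95.5)
a=camera("top"); c=cv2.convertScaleAbs(cv2.resize(a[180:290,200:360],None,fx=5,fy=5,interpolation=cv2.INTER_CUBIC),alpha=1.8)
cv2.imwrite("pics/c3.png",c)
```

```text
t 9.95 now guide [-207.98556968   -0.3056917 ] z 0.005609577760041225 yaw 95.48648044617721 -> shift [216.    1.1  -2.5] turn -0.0 q6 68.79617744121313 open 0.039646059629681624
```

View pics/c3.png

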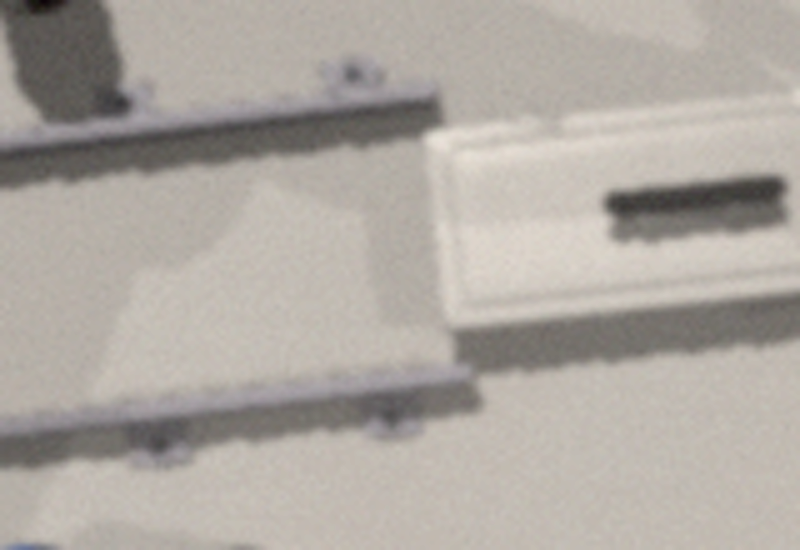

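Case nose is at the mouth, corners (428,135) and (453,327), far edge to (798,97), handle (612,203)–(780,187); gaps on both sides.

```bash
cat >> h.py <<'E'
def rep(pts,hand,off):
    f=lambda p:(np.array(p,float)+.5)/5-.5+np.array(off)
    c=tg(bp(f(pts),.036))*1e3; g=lambda d:np.degrees(np.arctan2(d[1],d[0]))
    h=tg(bp(f(hand),.055))*1e3; print(c,"edge",g(c[0]-c[2]),"front",g(c[0]-c[1])+90,"handle",h.mean(0),g(h[0]-h[1]))
E
python3 -c "
from h import *
rep([(428,135),(453,327),(798,97)],[(612,203),(780,187)],(200,180))"
```

```text
[[   6.77394805  -39.78014206]
 [   5.53331975   37.25287959]
 [-141.57799641  -38.58505988]] edge -0.4615489476847102 front 0.922677304044754 handle [-93.59499286  -1.83483717] -0.8971571283283248
```

Emit:
send_rows(targets="4 0 0 0 135;9 0 0 0 135;15 0 0 0 135;22 0 0 0 135;30 0 0 0 135;39 0 0 0 135;48 0 0 0 135;57 0 0 0 135;66 0 0 0 135;75 0 0 0 135;84 0 0 0 135;93 0 0 0 135;102 0 0 0 135;110 0 0 0 135;117 0 0 0 135;123 0 0 0 135;127 0 0 0 135;129 0 0 0 135;130 0 0 0 135;130 0 0 0 135")

```text
time: 12.5
ee_pos: [0.5067, -0.017, 0.0054]
tcp_rot: [-180.0, 0.0, 95.5]
wrist_force: [-0.1, -5.4, 4.3]
opening: 0.0401
grasp_force: 2.4
```

Run:
```python
from h import *
plan(.0105,-.0005,.006,95.5)
a=camera("top"); c=cv2.convertScaleAbs(cv2.resize(a[180:290,160:320],None,fx=5,fy=5,interpolation=cv2.INTER_CUBIC),alpha=1.8)
cv2.imwrite("pics/c4.png",c)
```

```text
t 12.5 now guide [-7.81986749e+01 -1.77952841e-02] z 0.005371993335729026 yaw 95.47150331668087 -> shift [88.7  0.4 -0.7] turn -0.0 q6 82.61551362203917 open 0.040146564203226556
```

View pics/c4.png

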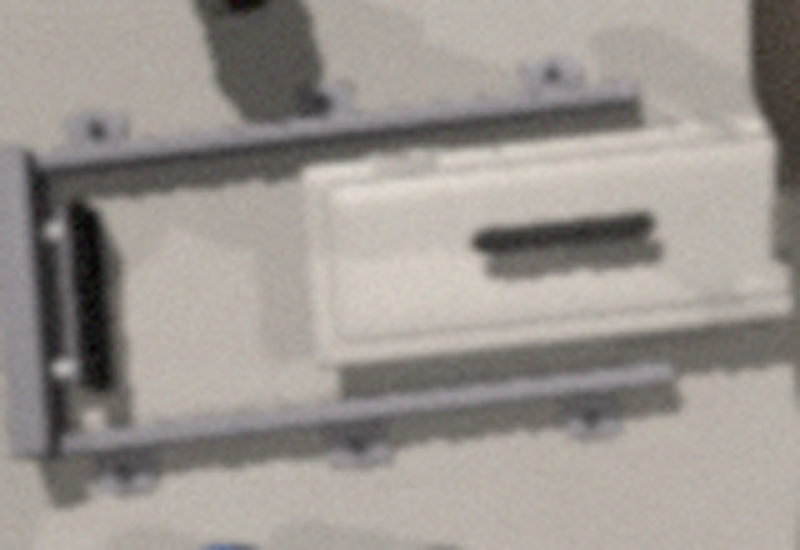

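Case is well inside the lane: front corners (303,170) and (320,364), far edge to (760,125), handle (482,241)–(648,224). Clear on both sides, bumper face at about col 105.

```bash
python3 -c "
from h import *
rep([(303,170),(320,364),(760,125)],[(482,241),(648,224)],(160,180))
print(tg(bp((np.array([(97,205),(115,390)])+.5)/5-.5+[160,180],.038))*1e3)"
```

```text
[[136.96399973 -40.17879722]
 [137.1927791   37.23542429]
 [-45.95370531 -37.92836815]] edge -0.7048720791026019 front -0.1693235916985003 handle [35.65917354 -1.53826786] -0.48842943681500894
[[219.33791703 -35.00452296]
 [217.80255333  38.61764455]]
```

Emit:
send_rows(targets="4 0 0 0 135;9 0 0 0 135;15 0 0 0 135;21 0 0 0 135;27 0 0 0 135;33 0 0 0 135;39 0 0 0 135;45 0 0 0 135;51 0 0 0 135;56 0 0 0 135;61 0 0 0 135;65 0 0 0 135;69 0 0 0 135;72 0 0 0 135;75 0 0 0 135;77 0 0 0 135;79 0 0 0 135;80 0 0 0 135;80 0 0 0 135")

```text
time: 14.92
ee_pos: [0.4989, 0.0626, 0.0053]
tcp_rot: [-180.0, 0.0, 95.5]
wrist_force: [-0.0, -3.9, 4.8]
opening: 0.0401
grasp_force: 2.5
```

Run:
```python
from h import *
plan(.0105,-.0005,.006,95.5)
a=camera("top"); c=cv2.convertScaleAbs(cv2.resize(a[200:285,160:240],None,fx=7,fy=7,interpolation=cv2.INTER_CUBIC),alpha=1.8)
cv2.imwrite("pics/c5.png",c); cv2.imwrite("pics/raw5.png",a)
print(bot.get_obs()["wrist_force"])
```

```text
t 14.925 now guide [1.81907145 0.07857834] z 0.005273096025499146 yaw 95.46980312704149 -> shift [ 8.7  0.6 -0.7] turn -0.0 q6 91.69262735476875 open 0.04007102712953468
[ 0.58334988 -5.19416576  3.40373803]
```

View pics/c5.png

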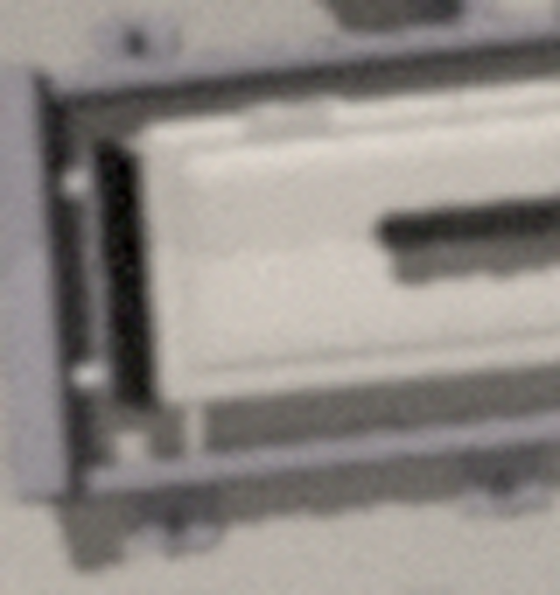

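Case front edge (px ~147) is at or just short of the bumper's black strip (px 100–148). I'll check whether the bumper has moved since the first frame.

```bash
cat > b.py <<'E'
import sys;from h import *
def prof(a):
    g=cv2.GaussianBlur(cv2.cvtColor(a,6).astype(np.float32),(0,0),.5); out=[]
    # sample along lane at z=.038, average over y -20..20
    X=np.arange(.19,.235,.0005)
    P=[[*fg(x,y),.038] for y in np.arange(-.022,.0221,.002) for x in X]
    p=proj(P).astype(np.float32); s=cv2.remap(g,p[:,0].reshape(-1,len(X)),p[:,1].reshape(-1,len(X)),1).mean(0); return X*1e3,s
a0=cv2.imread("pics/top0.png")
for n in sys.argv[1:]:
    X,s=prof(cv2.imread(n)); print(n); print(' '.join(f"{x:.0f}:{v:.0f}" for x,v in zip(X[::3],s[::3])))
    d=np.gradient(s); m=(X>214); i=np.argmax(d*m)
    w=(d*m).clip(0)*(abs(X-X[i])<4); print("rear edge of black",(w*X).sum()/w.sum())
E
python3 b.py pics/top0.png pics/raw5.png
```

```text
pics/top0.png
190:100 192:100 193:100 194:100 196:100 198:100 199:100 200:100 202:100 204:100 205:100 207:100 208:98 210:95 211:87 213:76 214:65 216:54 217:43 219:32 220:21 222:14 223:12 225:13 226:15 228:18 229:25 231:37 232:50 234:56
rear edge of black 230.32582778582642
pics/raw5.png
190:107 192:107 193:106 194:106 196:106 198:106 199:105 200:105 202:104 204:103 205:102 207:101 208:100 210:100 211:101 213:101 214:100 216:93 217:80 219:60 220:40 222:22 223:13 225:12 226:12 228:16 229:24 231:36 232:47 234:54
rear edge of black 230.11191059858223
```

Emit:
send_rows(targets="1 0 0 0 135;2 0 0 0 135;3 0 0 0 135;4 0 0 0 135;4 0 0 0 135;4 0 0 0 135")

```text
time: 15.72
ee_pos: [0.4985, 0.0666, 0.0052]
tcp_rot: [-180.0, 0.0, 95.5]
wrist_force: [0.4, -5.4, 4.2]
opening: 0.0401
grasp_force: 2.5
```

```bash
python3 -c "
from h import *
cv2.imwrite('pics/raw6.png',camera('top'));s=bot.get_obs();print(tg(s['ee_pos']),s['wrist_force'])"; python3 b.py pics/raw6.png
```

```text
[5.85837753e-03 7.07970645e-05] [ 0.50066132 -4.37876676  4.53580358]
pics/raw6.png
190:107 192:107 193:106 194:106 196:106 198:106 199:106 200:106 202:106 204:105 205:105 207:103 208:102 210:102 211:100 213:100 214:100 216:101 217:101 219:98 220:89 222:73 223:54 225:35 226:23 228:19 229:24 231:35 232:47 234:53
rear edge of black 230.62925874960953
```

Emit:
send_rows(targets="1 0 0 0 135;2 0 0 0 135;3 0 0 0 135;3 0 0 0 135;3 0 0 0 135")

```text
time: 16.4
ee_pos: [0.4983, 0.0695, 0.0053]
tcp_rot: [-180.0, 0.0, 95.5]
wrist_force: [-0.1, -4.9, 3.9]
opening: 0.0401
grasp_force: 2.9
```

```bash
python3 -c "
from h import *
cv2.imwrite('pics/raw7.png',camera('top'));s=bot.get_obs();print(tg(s['ee_pos']),s['wrist_force'])"; python3 b.py pics/raw7.png
```

```text
[8.76909960e-03 3.92595632e-05] [ 0.59934541 -5.81389801  4.37474446]
pics/raw7.png
190:107 192:107 193:107 194:106 196:106 198:106 199:106 200:106 202:106 204:106 205:106 207:105 208:104 210:103 211:102 213:101 214:100 216:99 217:100 219:101 220:101 222:97 223:88 225:72 226:52 228:34 229:22 231:21 232:28 234:38
rear edge of black 232.76241438293187
```

The bumper has moved about 2 mm in. Back off and check.

Emit:
send_rows(targets="-1 0 0 0 135;-3 0 0 0 135;-8 0 0 0 135;-16 0 0 0 135;-30 0 0 0 135;-50 0 0 0 135;-70 0 0 0 135;-80 0 -30 0 135;-90 0 -80 0 135;-90 0 -80 0 135;-90 0 -80 0 135")

```text
time: 17.82
ee_pos: [0.5069, -0.0204, 0.0849]
tcp_rot: [-180.0, -0.0, 95.4]
wrist_force: [-0.0, 0.8, 0.6]
opening: 0.0406
grasp_force: 0.0
```

```bash
python3 - <<'E'
from h import *
a=camera("top"); c=cv2.convertScaleAbs(cv2.resize(a[180:290,160:320],None,fx=5,fy=5,interpolation=cv2.INTER_CUBIC),alpha=1.8)
cv2.imwrite("pics/c8.png",c); cv2.imwrite("pics/raw8.png",a)
E
python3 b.py pics/raw8.png
```

```text
pics/raw8.png
190:113 192:113 193:113 194:112 196:112 198:112 199:112 200:112 202:112 204:112 205:111 207:111 208:110 210:109 211:108 213:107 214:105 216:105 217:105 219:106 220:106 222:102 223:93 225:76 226:55 228:35 229:24 231:22 232:29 234:40
rear edge of black 232.80363162261008
```

View pics/c8.png

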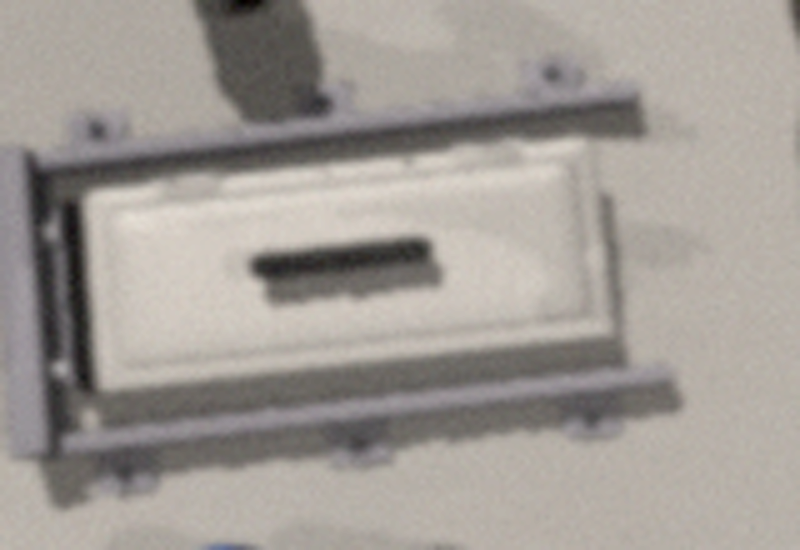

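The case sits straight in the lane (corners about (83,195) and (613,335)), clear of both rails and against the slightly pressed bumper. It stayed there after the fingers withdrew, so I'm handing in.

```bash
python3 -c "
from workcell import ticket
print(ticket.job_done())"
```

```text
the job is handed in; nothing more can be done
None
```

The case was squared up and pushed into the lane, and it now rests against the bumper, pressed in about 2 mm by the camera, clear of both rails with the fingers withdrawn; the job is handed in, and no verdict was returned.

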